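Open the ratchet vise to free the chalcopyrite nugget

ROBOT

A 6-joint arm with a two-finger parallel gripper is mounted at the origin on the work surface. World frame = base frame: x ahead of the robot, y to its left, z up, the work surface at z = 0. Lengths are in mm, angles in rad, forces in N, time in s.
With the tool pointing down it reaches from about 275 to 750 mm from the base axis. Payload 10.2 kg.
Tool frame: the origin (TCP) lies midway between the tips of the shut fingers; the grasp point (between the pads) lies 19 mm behind it; z points along the fingers, y is the direction in which the jaws open and shut (so a half turn about z gives the same grasp; the last joint's range is limited). The gripper opens to 85 mm and grips with 20 to 120 N. Pads are 22 mm wide; open, the fingers measure 114 mm over their backs; the gripper's body (76 mm by 85 mm) begins 54 mm behind the grasp point. The pads swing forward as they close: fully open they stand 13 mm farther back than shut.
Start: joints at [0.887, 0.313, 1.498, -0, 1.331, -0.223], TCP at [233.462, 470.241, 231.294] pointing down, gripper open.
Joint ranges: [-2.94, 2.94], [-0.97, 2.17], [0.19, 2.56], [-1.23, 4.37], [0.02, 3.11], [-2.88, 2.88]. Speed limits (rad/s): [2.39, 2.39, 3.01, 3.14, 3.14, 3.14].

INTERFACE

Orientations are given as a unit quaternion [w, x, y, z].
In Python, from rig import ctrl gives the robot as it stands.
- The arm moves only by the tool carry_out, never from a script. Its argument "plan" is a list of rows, each a list of 3 entries, a list of its own where there are three numbers: the finger opening in mm, from 0 to 85.4, then the shift along the tool's x, y, z in mm, then the turn, a rotation vector about the tool's x, y, z in units of 6 degrees (1.0 is 6 degrees). In form: [[grip, [x, y, z], [ax, ay, az]], ...]. A call has 1 to 20 rows; each row shifts and turns the commanded pose from where the row before left it, along the tool's axes as they then stand; what a row does not reach is not made up. A row lasts 1/12 s, in which the tool goes at most 41.7 mm and 7.16 degrees, less where a joint would pass 70% of its speed; a pose out of reach is approached as far as the arm can. A call with a gripper value outside its range is refused whole. The fingers move at their own pace and stop on an object; "grip_force" is the grip in N (left out, the last holds). Time passes only in rows, so rows that do not move let the fingers close. It gives the time, the measured TCP pose, the force and the opening at its end, in the units of the state.
- ctrl.sense(): the state, without advancing time (a new reading comes with each control period).
- ctrl.capture(name): name is "scene" or "top" or "wrist"; returns a dict with "color" (384x512x3 uint8, blue, green, red), "range_z" (384x512 float32, mm along the optical axis (not along the pixel's ray), 0 where there is no reading), "fx", "fy", "cx", "cy" (pixels), "dist_coeffs" ([k1, k2, p1, p2, k3] as OpenCV has them; the pictures are not rectified), "cam_to_world" (4x4, takes a point from camera to world coordinates); the wrist camera has in their place "tool_from_camera" (4x4, takes a point from camera to tool coordinates, whose origin is the TCP and whose axes are the flange's). Camera axes: x right, y up, looking along -z (the intrinsics and any distortion apply to the point x, -y, -z); pixel columns grow to the right and rows downward; lengths in mm; the calibration is good to about 2 mm. A picture is of the moment at which its call begins: read the wrist's pose just before it.
- ctrl.finish_job(): hands the job in, once; it reports no verdict.
The state is a dict: "time_s": time; "joints": joint angles; "dq": joint speeds; "tau": joint torques, N m; "eef_pos": TCP position; "ee_rot": TCP orientation; "force": force on the tool from outside, world axes, zero at the start; "wrist_torque": the same for the moment, N m; "grip_width": opening from 0.0 (shut) to 1.0 (fully open).
Only numpy, scipy, OpenCV 4.12 (cv2) and the standard library are available. Lean on these libraries where they do the work, as an engineer would, in place of code of your own. Each camera call takes 0.05 s, during which the arm holds its last target.

TASK

Open the small green bench vise fully so that the chalcopyrite nugget stands free in it: press the brass release lever on the sliding jaw down with the fingertips and, keeping it down, push the jaw back along its toothed bar until it meets the end stop, then let go so that the lever springs up again. Leave the nugget sitting on the vise where it is, and do not disturb anything else on the shelf.

Things in the scene. Friction and masses are not known exactly. Their poses are not given: they have to be found in the camera images.
- vise: small green cast-iron bench vise bolted to the shelf, 316 x 146 mm, a screw and tommy bar 56 mm more at its -x end. Origin: on the shelf under its middle; x runs along the toothed bar the way the sliding jaw opens, from the fixed jaw (steel face at x = -114 mm, top 84 mm high) to the end stop, a cross bar 56 mm high at the +x end; z up. The ways the jaw slides on are 36 mm high.
- jaw (a joint): travel of the sliding jaw along the bar, m: 0 = most closed (40 mm between the jaw faces), 0.080 = against the end stop (120 mm). The ratchet stops it from opening unless the release lever is down; it closes freely, clicking over teeth of 6 mm pitch. With the lever down it slides with about 6 N of drag and stays where it is left.
- release (a joint): angle of the brass release lever on the sliding jaw, rad: 0 = up (latch at the foot of a tooth), 0.30 = fully down on its stop. Let go, it springs up, but may stay as low as 0.15 while the latch rides on a tooth's slope; against the end stop it comes up to about 0. The latch is clear of the teeth above 0.16. Pressed in mid-pad, 0.15 takes about 3.5 N, fully down about 5 N, more nearer the pin.
- pad (a point): centre of the top of the lever's ribbed brass thumb pad: 34 mm (along the bar) x 46 mm, 6 mm thick, about 104 mm above the shelf with the lever up. The lever turns on a level cross pin 58 mm from here towards the end stop, 94 mm above the shelf; the pad slopes up 0.12 rad away from the pin at 0, is level at 0.12 rad, and its centre sinks 17 mm in full travel.
- thumb_stop (a point): centre of the flat face, looking to vise -x, of the green cast bridge on the sliding jaw (58 mm wide, 108 to 130 mm above the shelf). It stands just beyond the pad, 20 mm to vise +x of the pad's centre, over the lever's neck; the fingers that press the pad push against it. Nothing else near the pad is higher than 84 mm. Axes as the vise's.
- nugget_center (a point): centre of the brassy chalcopyrite nugget, 32 x 42 x 38 mm high, about 140 g, standing loose on the vise ways between the jaws close to the fixed jaw; this point is 19 mm above the ways
- flint_center (a point): centre of the dark grey flint core, 55 mm across, 50 mm high, loose on the shelf beside the vise
- chalk_center (a point): centre of the cream chalk lump, 58 x 48 x 40 mm high, loose on the shelf beside the vise
- loupe_center (a point): middle of the bone-handled loupe lying loose beside the vise, 115 mm long (its x axis points to the lens), 45 mm wide, 10 mm high
- streak_plate: white square streak plate, 75 x 75 x 8 mm, loose on the shelf; origin at the centre of its underside
- hammer: geologist's hammer lying loose on the shelf, about 280 mm long (head at its +x end), 24 mm high; origin on the shelf under the middle of its length

How it is judged (in metres and radians):
On the way, in this order (a step that is already met when the one before it is completed fails the run):
1. the release lever is pressed down, past the point where the latch leaves the teeth, while the jaw is still in the closing half of its travel (value of joint release above 0.17 rad and value of joint jaw below 0.05 m), for 0.1 s.
2. with the lever still held down by the fingers, the jaw arrives within 4 mm of the end stop (value of joint jaw above 0.076 m and value of joint release above 0.13 rad), for 0.05 s.
At the end, for the whole second after the job is handed in: the sliding jaw rests within 4 mm of the end stop, the release lever has sprung up again (under 0.12 rad) with its latch in the teeth, and the nugget sits still on the ways within 12 mm of where it was (value of joint jaw above 0.076 m and value of joint release below 0.12 rad and distance of nugget_center from where it was at the start of the episode below 0.012 m); the robot touches nothing.
It fails at once if the nugget is lifted, tipped out or shoved more than 15 mm (distance of nugget_center from where it was at the start of the episode above 0.015 m).
It fails at once if the flint core, chalk lump, loupe, streak plate or hammer is moved more than 15 mm or lifted (distance of any of flint_center, chalk_center, loupe_center, streak_plate, hammer from where it was at the start of the episode above 0.015 m).
It also fails if it takes over 32 s, if anything falls off the work surface, if the arm or the gripper's body presses on something with over 40 N, if the wrist force passes 120 N, or if a joint passes its speed limit or range.

## Working session

There is one attempt and no reset: what is moved stays moved. The work goes in short steps, Python scripts to look and compute and a tool call to move; the robot and the scene stay as the last step left them, time stands still between calls to the robot, and variables do not carry over. Pictures are saved under pics/ and viewed, and the job is handed in when it is done.

Besides the shell and the picture viewer there is one more tool, called after "Call:" by a JSON object that holds its "op" and its "data", one argument or row to a line. carry_out: Moves the arm, as the interface text tells. Its arguments: {"type":"object","properties":{"plan":{"type":"array"},"grip_force":{"type":"number"}},"required":["plan"]}

```bash
ls; mkdir -p pics; cat > h.py <<'E'
import numpy as np, cv2
from rig import ctrl
def cap(n,f):
    c=ctrl.capture(n); cv2.imwrite('pics/%s.png'%f,c['color']); np.savez('pics/%s.npz'%f,**{k:np.array(v) for k,v in c.items()}); return c
def load(f): return dict(np.load('pics/%s.npz'%f))
def und(c,u,v):
    K=np.array([[c['fx'],0,c['cx']],[0,c['fy'],c['cy']],[0,0,1]],float)
    return cv2.undistortPoints(np.array([[[u,v]]],float),K,np.array(c['dist_coeffs'],float))[0,0]
def plane(c,u,v,z,M=None):
    M=np.array(c['cam_to_world']) if M is None else M
    a,b=und(c,u,v); d=M[:3,:3]@np.array([a,-b,-1.]); o=M[:3,3]; t=(z-o[2])/d[2]; return o+t*d
def depth(c,u,v,M=None):
    M=np.array(c['cam_to_world']) if M is None else M
    a,b=und(c,u,v); z=float(c['range_z'][int(round(v)),int(round(u))]); return M[:3,:3]@(np.array([a,-b,-1.])*z)+M[:3,3]
def cloud(c,M=None):
    M=np.array(c['cam_to_world']) if M is None else M
    K=np.array([[c['fx'],0,c['cx']],[0,c['fy'],c['cy']],[0,0,1]],float)
    H,W=c['range_z'].shape; vv,uu=np.mgrid[:H,:W]
    p=cv2.undistortPoints(np.stack([uu,vv],-1).reshape(-1,1,2).astype(float),K,np.array(c['dist_coeffs'],float)).reshape(H,W,2)
    z=c['range_z'].astype(float)
    P=np.stack([p[...,0]*z,-p[...,1]*z,-z],-1)@M[:3,:3].T+M[:3,3]
    P[z<=0]=np.nan
    return P
E
python3 - <<'E'
from h import *
print(ctrl.sense())
for n in('scene','top','wrist'):
    c=cap(n,n+'0'); print(n,c.get('cam_to_world'),c.get('tool_from_camera'),c['fx'],c['dist_coeffs'])
E
```

```text
pics
{'time_s': 0.0, 'joints': array([ 8.86610178e-01,  3.13464758e-01,  1.49844693e+00, -4.50628150e-05,
        1.33094332e+00, -2.23386332e-01]), 'dq': array([-4.12270667e-04,  8.92805673e-05,  1.16663142e-03,  8.54768395e-04,
        5.02242052e-04, -8.16978179e-04]), 'tau': array([ 9.51558832e-04, -4.12261248e+01, -2.59750021e+01, -1.04971639e-04,
        3.97918149e-03, -1.04037696e-05]), 'eef_pos': array([233.30251342, 470.03608811, 230.72379998]), 'ee_rot': array([-2.57022565e-04,  2.28361612e-01,  9.73576178e-01, -5.76892362e-04]), 'force': array([-0.68842248, -0.2762165 , -0.31078493]), 'wrist_torque': array([-0.02205711, -0.00141107, -0.03686445]), 'grip_width': 1.0010758420197838}
scene [[-5.09524917e-01 -7.22137797e-01  4.67868957e-01  9.71211003e+02]
 [ 8.60317717e-01 -4.17805738e-01  2.92047583e-01  2.52087843e+02]
 [-1.54202635e-02  5.51321474e-01  8.34150375e-01  8.70284918e+02]
 [ 0.00000000e+00  0.00000000e+00  0.00000000e+00  1.00000000e+00]] None 352.70368108953977 [0.00809154 0.         0.         0.         0.        ]
top [[ 2.56654579e-02  9.75823113e-01 -2.17049618e-01  2.82492198e+02]
 [-9.99670429e-01  2.49306073e-02 -6.12365278e-03 -3.89449195e+01]
 [-5.64423140e-04  2.17135251e-01  9.76141365e-01  1.25701877e+03]
 [ 0.00000000e+00  0.00000000e+00  0.00000000e+00  1.00000000e+00]] None 358.22270057985617 [-0.11036078  0.          0.          0.          0.        ]
wrist None [[-1.26675799e-03  9.61464264e-01  2.74927017e-01  6.99978343e+01]
 [ 9.99999179e-01  1.27158709e-03  1.60665922e-04 -2.09473573e-01]
 [-1.95119105e-04  2.74926995e-01 -9.61465085e-01 -1.42978355e+02]
 [ 0.00000000e+00  0.00000000e+00  0.00000000e+00  1.00000000e+00]] 286.02561974376766 [-0.05818336  0.          0.          0.          0.        ]
```

View pics/scene0.png

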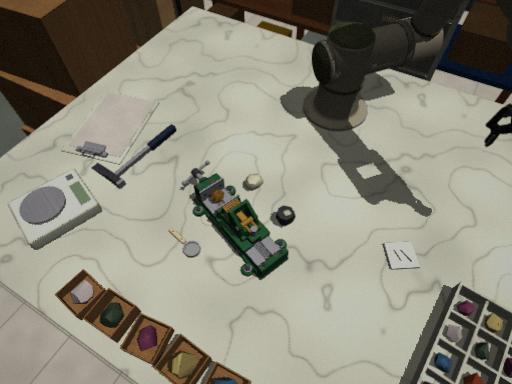

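View pics/top0.png

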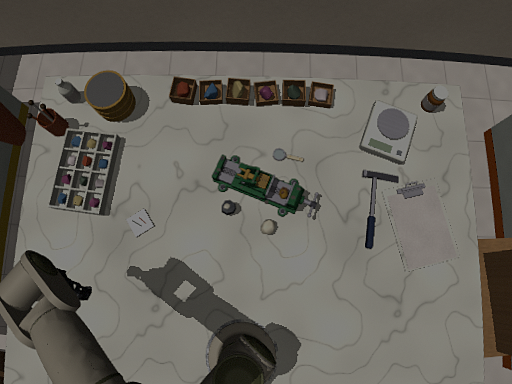

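View pics/wrist0.png

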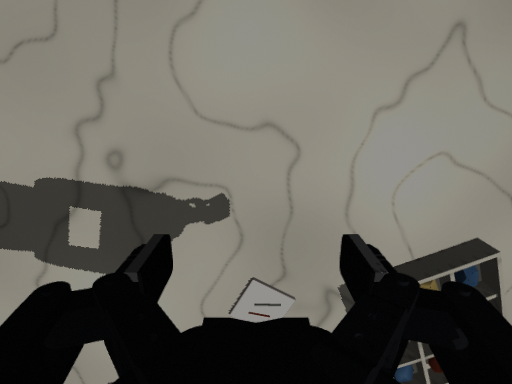

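The scene view shows the vise at about (185–285, 165–275) px. In the top view it spans about (213–320, 155–218), with the end stop at the left, towards world +y, and the screw at the right. Next I'll enlarge it and measure.

```bash
python3 - <<'E'
from h import *
c=load('scene0'); a=cv2.resize(c['color'][150:285,165:305],None,fx=5.5,fy=4.4*5.5/4.4*0+4.4,interpolation=cv2.INTER_CUBIC)
cv2.imwrite('pics/sc_crop.png',cv2.resize(c['color'][150:285,165:305],None,fx=4.4,fy=4.4,interpolation=cv2.INTER_CUBIC))
c=load('top0');cv2.imwrite('pics/top_crop.png',cv2.resize(c['color'][140:240,200:330],None,fx=6,fy=6,interpolation=cv2.INTER_CUBIC))
for f in('scene0','top0'):
    c=load(f);P=cloud(c);hsv=cv2.cvtColor(c['color'],cv2.COLOR_BGR2HSV)
    g=(cv2.inRange(hsv,(50,100,20),(85,255,255))>0)&(P[...,2]>15)&(P[...,2]<145)
    n,l,s,_=cv2.connectedComponentsWithStats(cv2.dilate(g.astype(np.uint8),np.ones((5,5))))
    # near expected
    q=P[g]; m=(q[:,0]>300)&(q[:,0]<650)&(abs(q[:,1])<250); q=q[m]
    print(f,len(q),q.min(0),q.max(0)); 
    r=cv2.minAreaRect(q[:,:2].astype(np.float32)); print(r)
E
```

```text
scene0 1302 [ 503.99160795 -195.28948195   15.78401051] [649.85005419 124.10982135 132.51585777]
((586.04150390625, -40.885589599609375), (325.89593505859375, 88.79512786865234), 68.9625015258789)
top0 774 [ 477.30404283 -196.14448823   15.04183611] [649.97059788 118.82544271 134.12852287]
((567.5031127929688, -39.38087463378906), (323.3544006347656, 136.65126037597656), 76.77323913574219)
```

View pics/sc_crop.png

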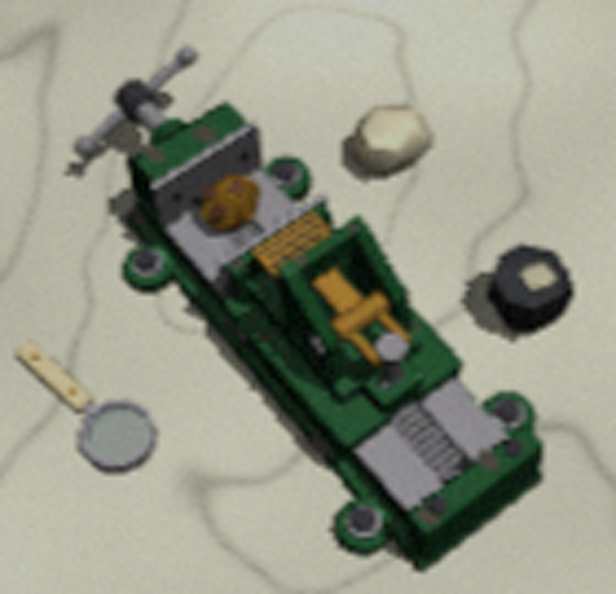

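View pics/top_crop.png

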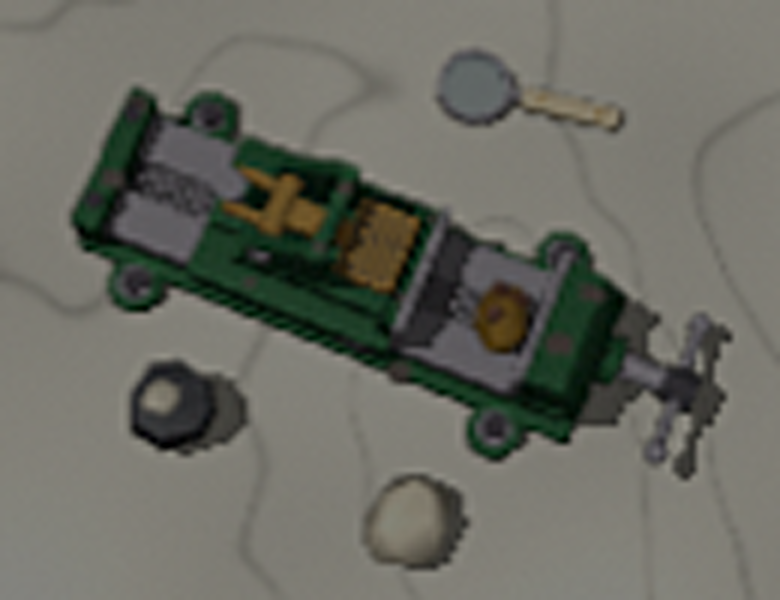

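Both enlarged views show the same layout. In the top crop the ribbed pad is at (380,245) and the bridge beam is just left of it at about (345,210). The nugget is at (500,318), the flint at (175,405), the chalk at (410,520) and the loupe at (475,90). Now the measurements.

```bash
python3 - <<'E'
from h import *
np.set_printoptions(precision=1,suppress=True)
for f,s,o in(('scene0',4.4,(165,150)),('top0',6,(200,140))):
    c=load(f);P=cloud(c);hsv=cv2.cvtColor(c['color'],cv2.COLOR_BGR2HSV)
    br=cv2.inRange(hsv,(12,110,90),(28,255,255))>0
    X=P[...,0];Y=P[...,1];Z=P[...,2]
    reg=(X>420)&(X<700)&(Y>-200)&(Y<150)
    pad=br&reg&(Z>96)&(Z<112)
    vv,uu=np.nonzero(pad); print(f,'pad n',len(uu),'px',uu.mean(),vv.mean(),P[pad].mean(0))
    # restrict to largest comp
    n,l,st,ce=cv2.connectedComponentsWithStats(pad.astype(np.uint8)); 
    for i in range(1,n):
        if st[i,4]>8: q=P[l==i]; print('  comp',st[i],ce[i],q.mean(0),cv2.minAreaRect(q[:,:2].astype(np.float32)))
    for nm,lo,hi in(('bridge',122,140),('endbar+ ',52,60),('ways',33,40),('jawtop',80,88)):
        m=reg&(Z>lo)&(Z<hi)
        n,l,st,ce=cv2.connectedComponentsWithStats(m.astype(np.uint8))
        for i in range(1,n):
            if st[i,4]>15: q=P[l==i]; print('  ',nm,st[i],q.mean(0),cv2.minAreaRect(q[:,:2].astype(np.float32)))
    nug=br&reg&(Z>45)&(Z<80); print(' nug',P[nug].mean(0) ,P[nug].max(0))
E
```

```text
scene0 pad n 123 px 241.6991869918699 216.27642276422765 [595.5 -15.2  97.7]
  comp [227 204   5   4   9] [229.3 205.8] [584.5 -59.4  97. ] ((584.565185546875, -59.39501190185547), (11.914093017578125, 6.1485724449157715), 72.14385986328125)
  comp [241 215  12  12  65] [246.  220.9] [602.2   2.   98.5] ((602.6424560546875, 1.9931554794311523), (29.530975341796875, 23.905439376831055), 7.042436122894287)
   bridge [228 199  23  19 116] [591.8 -25.3 127.3] ((591.4574584960938, -23.304950714111328), (19.26464080810547, 57.59175491333008), 69.90303802490234)
   endbar+  [201 183  24  16  38] [ 544.  -142.6   56.4] ((544.7233276367188, -143.0798797607422), (3.654499053955078, 78.88017272949219), 68.2914047241211)
   endbar+  [211 192  13  10  37] [ 556.1 -118.6   55.7] ((555.1209716796875, -118.4608154296875), (18.808616638183594, 37.45706558227539), 56.9676399230957)
   endbar+  [219 216  15  14  17] [610.4 -57.8  55.5] ((611.2295532226562, -54.068153381347656), (55.05463409423828, 5.473789215087891), 75.79640197753906)
   endbar+  [234 231  28  13  73] [621.5  20.9  57.6] ((622.6533813
[... 2508 characters left out ...]
05638885498047), 68.73756408691406)
   ways [266 179  26  26 261] [ 558.7 -110.    36.6] ((557.2938232421875, -113.35008239746094), (66.97474670410156, 76.00662994384766), 68.50369262695312)
   ways [262 220  12  11  76] [437.1 -77.5  36.6] ((438.423828125, -77.35275268554688), (34.96512985229492, 37.778804779052734), 0.8089888691902161)
   jawtop [263 174  12  22  77] [572.1 -76.3  83.2] ((571.851318359375, -76.39419555664062), (14.479484558105469, 79.23262786865234), 70.57855987548828)
   jawtop [285 182  16  24 180] [ 538.9 -159.    83.5] ((538.916259765625, -159.78012084960938), (31.800716400146484, 77.92991638183594), 68.92533874511719)
 nug [ 537.8 -125.9   65.2] [ 541.3 -123.6   71. ]
```

Call:
{"op": "carry_out", "data": {
  "plan": [
    [0,[0,0,0],[0,0,1]],
    [0,[0,0,0],[0,0,1]],
    [0,[0,0,0],[0,0,1]],
    [0,[0,0,0],[0,0,1]],
    [0,[0,0,0],[0,0,1]],
    [0,[0,0,0],[0,0,1]],
    [0,[0,0,0],[0,0,1]],
    [0,[0,0,0],[0,0,1]],
    [0,[0,0,0],[0,0,1]],
    [0,[0,0,0],[0,0,1]],
    [0,[0,0,0],[0,0,1]],
    [0,[0,0,0],[0,0,1]],
    [0,[0,0,0],[0,0,1]],
    [0,[0,0,0],[0,0,1]],
    [0,[0,0,0],[0,0,0.15]]
  ]
}}

```text
time_s: 1.4
eef_pos: [233.4, 470.2, 231.1]
ee_rot: [0.0, 0.827, 0.563, -0.0]
force: [0.1, -1.3, -0.7]
grip_width: -0.002
```

Call:
{"op": "carry_out", "data": {
  "plan": [
    [0,[-22.5,28.7,0],[0,0,0]],
    [0,[-22.5,28.7,0],[0,0,0]],
    [0,[-22.5,28.7,0],[0,0,0]],
    [0,[-22.5,28.7,0],[0,0,0]],
    [0,[-22.5,28.7,0],[0,0,0]],
    [0,[-22.5,28.7,0],[0,0,0]],
    [0,[-22.5,28.7,0],[0,0,0]],
    [0,[-22.5,28.7,0],[0,0,0]],
    [0,[-22.5,28.7,0],[0,0,0]],
    [0,[-22.5,28.7,0],[0,0,0]],
    [0,[-22.5,28.7,0],[0,0,0]],
    [0,[-22.5,28.7,0],[0,0,0]],
    [0,[-22.5,28.7,0],[0,0,0]],
    [0,[-22.5,28.7,0],[0,0,0]],
    [0,[-22.5,28.7,0],[0,0,0]],
    [0,[-22.5,28.7,0],[0,0,0]],
    [0,[-22.5,28.7,0],[0,0,0]],
    [0,[-22.5,28.7,0],[0,0,0]],
    [0,[0,0,0],[0,0,0]],
    [0,[0,0,0],[0,0,0]]
  ]
}}

```text
time_s: 3.07
eef_pos: [567.8, -96.1, 230.4]
ee_rot: [-0.001, 0.826, 0.564, -0.0]
force: [-1.1, 0.2, 0.4]
grip_width: -0.002
```

```bash
cat >> h.py <<'E'
from scipy.spatial.transform import Rotation as Rn
def wristM(s,c):
    q=s['ee_rot']; T=np.eye(4); T[:3,:3]=Rn.from_quat([q[1],q[2],q[3],q[0]]).as_matrix(); T[:3,3]=s['eef_pos']
    return T@np.array(c['tool_from_camera'])
E
python3 - <<'E'
from h import *
np.set_printoptions(precision=2,suppress=True)
s=ctrl.sense(); print(s); c=cap('wrist','wrist1'); np.save('pics/w1M.npy',wristM(s,c))
E
```

```text
{'time_s': 3.0667, 'joints': array([-0.37,  0.43,  1.34,  0.  ,  1.38,  0.  ]), 'dq': array([ 0.04, -0.04,  0.04,  0.01,  0.  ,  0.02]), 'tau': array([ -2.23, -45.49, -27.44,  -0.13,  -0.08,  -0.12]), 'eef_pos': array([567.8 , -96.05, 230.37]), 'ee_rot': array([-0.  ,  0.83,  0.56, -0.  ]), 'force': array([-1.09,  0.2 ,  0.36]), 'wrist_torque': array([ 0.03, -0.1 ,  0.02]), 'grip_width': -0.0018925196729330364}
```

View pics/wrist1.png

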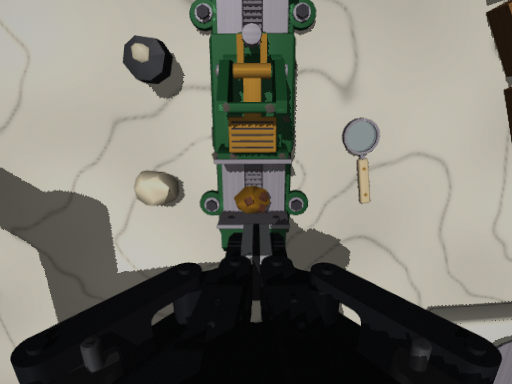

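The wrist view, taken with the tool turned in line with the bar, shows the pad at about (229–276, 119–153) and the bridge beam at v≈101–112, u≈222–286. The nugget is at (252,200), between the jaws.

```bash
python3 - <<'E'
from h import *
np.set_printoptions(precision=1,suppress=True)
c=load('wrist1');M=np.load('pics/w1M.npy');P=cloud(c,M)
s=ctrl.sense();q=s['ee_rot'];R=Rn.from_quat([q[1],q[2],q[3],q[0]]).as_matrix()
print('tool x yaw',np.degrees(np.arctan2(R[1,0],R[0,0])),'z',R[:,2])
X,Y,Z=P[...,0],P[...,1],P[...,2]
T=(P-s['eef_pos'])@R
for nm,lo,hi,b in(('bridge',124,138,(215,90,295,115)),('jawtop',78,88,(205,150,300,165)),('fixed',78,90,(205,205,300,250)),('pad',92,112,(228,114,278,156)),('end',50,60,(180,0,320,20)),('nug',50,80,(230,185,275,215))):
    m=np.zeros(Z.shape,bool);m[b[1]:b[3],b[0]:b[2]]=1;m&=(Z>lo)&(Z<hi)
    t=T[m];w=P[m]
    if len(w)<5: print(nm,len(w));continue
    r=cv2.minAreaRect(w[:,:2].astype(np.float32))
    print(nm,len(w),'world',w.mean(0),'tool x %.1f..%.1f y %.1f..%.1f'%(*np.percentile(t[:,0],[1,99]),*np.percentile(t[:,1],[1,99])),'rect',r)
print('pad rays z104:',[ (plane(c,u,v,104,M)-s['eef_pos'])@R for u,v in((229,136),(276,136),(252.5,119),(252.5,153))])
print('bridge z130:',[ (plane(c,u,v,130,M)-s['eef_pos'])@R for u,v in((222,108),(286,108),(252.5,101),(252.5,111))])
for v in range(98,160,3): print(v,T[v,252],Z[v,252])
E
```

```text
tool x yaw 68.75928511120608 z [-0.  0. -1.]
bridge 1013 world [589.7 -28.  129.6] tool x 64.3..81.9 y -31.9..25.4 rect ((590.5968017578125, -25.717023849487305), (18.58148956298828, 58.06533432006836), 68.57843780517578)
jawtop 931 world [570.7 -77.3  83.1] tool x 11.4..25.2 y -41.2..34.6 rect ((571.2564697265625, -76.69908142089844), (14.228425979614258, 79.50779724121094), 68.71776580810547)
fixed 611 world [ 537.3 -149.7   82.4] tool x -82.5..-54.4 y -41.4..35.6 rect ((539.4246215820312, -158.70458984375), (31.268911361694336, 79.22492980957031), 69.09552764892578)
pad 1765 world [579.9 -53.1  97.5] tool x 25.9..61.0 y -25.7..19.0 rect ((580.1576538085938, -52.727745056152344), (36.13251495361328, 45.96904373168945), 68.5551528930664)
end 0
nug 787 world [ 550.4 -126.3   63.2] tool x -56.1..-21.9 y -26.1..15.8 rect ((549.2279663085938, -129.1658172607422), (35.42124938964844, 52.851829528808594), 68.92829895019531)
pad rays z104: [array([ 42.1, -24.5, 126.8]), array([ 42. ,  19.4, 126.7]), array([ 57.6,  -2.4, 126.8]), array([ 26.1,  -2.6, 126.8])]
bridge z130: [array([ 67.6, -27
[... 280 characters left out ...]
 -2.5 100.3] 130.4625736029674
113 [ 62.8  -3.  133.7] 97.0929392967596
116 [ 60.   -3.  133.4] 97.37714606821737
119 [ 57.3  -3.  133.3] 97.4557416449423
122 [ 54.5  -3.  133.7] 97.03145735629784
125 [ 51.7  -3.  133.4] 97.37966665145137
128 [ 49.   -3.  132.2] 98.60094364298072
131 [ 46.1  -3.1 133.6] 97.14596672912825
134 [ 43.3  -3.1 132.8] 97.97405220806172
137 [ 40.5  -3.1 133.1] 97.67187878774871
140 [ 37.6  -3.1 133.2] 97.51161392828612
143 [ 34.7  -3.1 133.2] 97.55189904122449
146 [ 31.8  -3.1 133.5] 97.21671157319446
149 [ 29.   -3.1 132.7] 98.01744630614468
152 [ 26.   -3.2 133.7] 97.07517126761843
155 [ 20.5  -3.4 148.9] 81.88156046667876
158 [ 17.6  -3.4 147.7] 83.03881366149767
```

The pad lies level at z≈97.5, so the lever is riding at about 0.12. Its centre is at tool (43, −3), and the bridge face is at tool x≈64, which fits the given 20 mm. The jaw opening reads about 67 mm, so jaw≈0.027. I'll go above the pad and descend.

Call:
{"op": "carry_out", "data": {
  "plan": [
    [0,[15,-1,0],[0,0,0]],
    [0,[16,-1,10],[0,0,0]],
    [0,[16,-1,20],[0,0,0]],
    [0,[0,0,25],[0,0,0]],
    [0,[0,0,25],[0,0,0]],
    [0,[0,0,20],[0,0,0]],
    [0,[0,0,12],[0,0,0]],
    [0,[0,0,8],[0,0,0]],
    [0,[0,0,4],[0,0,0]],
    [0,[0,0,0],[0,0,0]],
    [0,[0,0,0],[0,0,0]],
    [0,[0,0,0],[0,0,0]]
  ]
}}

```text
time_s: 4.12
eef_pos: [582.3, -49.8, 108.3]
ee_rot: [0.001, 0.825, 0.564, 0.001]
force: [0.7, -0.3, 0.2]
grip_width: -0.003
```

```bash
python3 - <<'E'
from h import *
np.set_printoptions(precision=2,suppress=True)
s=ctrl.sense(); print(s); c=cap('wrist','wrist2')
cap('scene','scene2');cc=load('scene2');cv2.imwrite('pics/sc2_crop.png',cv2.resize(cc['color'][150:285,165:305],None,fx=4.4,fy=4.4,interpolation=cv2.INTER_CUBIC))
E
```

```text
{'time_s': 4.1167, 'joints': array([-0.29,  0.56,  1.47,  0.  ,  1.11,  0.09]), 'dq': array([-0.,  0.,  0.,  0., -0.,  0.]), 'tau': array([  0.09, -49.29, -23.23,   0.  ,   0.  ,  -0.  ]), 'eef_pos': array([582.34, -49.83, 108.34]), 'ee_rot': array([0.  , 0.83, 0.56, 0.  ]), 'force': array([ 0.65, -0.28,  0.2 ]), 'wrist_torque': array([0.01, 0.02, 0.03]), 'grip_width': -0.0025031532071137868}
```

View pics/wrist2.png

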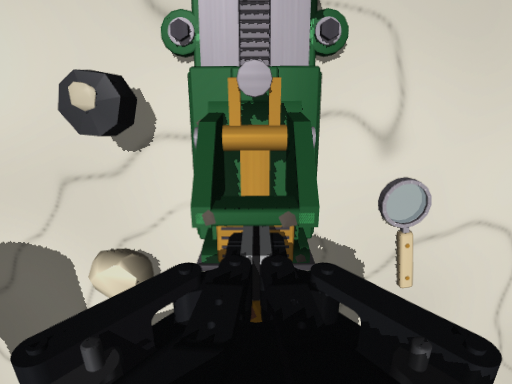

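View pics/sc2_crop.png

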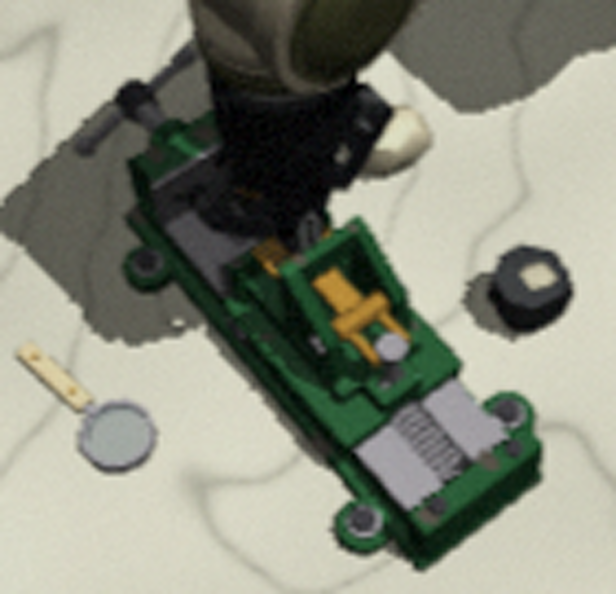

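The wrist view shows the shut fingertips over the pad, just short of the bridge (bridge edge v≈225, tips u≈235–280), and the scene crop agrees. Nothing has been touched yet. I'll press down.

Call:
{"op": "carry_out", "data": {
  "plan": [
    [0,[0,0,4],[0,0,0]],
    [0,[0,0,4],[0,0,0]],
    [0,[0,0,3],[0,0,0]],
    [0,[0,0,2],[0,0,0]],
    [0,[0,0,0],[0,0,0]],
    [0,[0,0,0],[0,0,0]]
  ]
}}

```text
time_s: 4.72
eef_pos: [581.9, -50.0, 94.5]
ee_rot: [0.0, 0.826, 0.564, -0.0]
force: [-1.8, -0.8, 3.6]
grip_width: -0.006
```

Call:
{"op": "carry_out", "data": {
  "plan": [
    [0,[0,0,1.5],[0,0,0]],
    [0,[0,0,1.5],[0,0,0]],
    [0,[0,0,0],[0,0,0]],
    [0,[0,0,0],[0,0,0]]
  ]
}}

```text
time_s: 5.05
eef_pos: [581.9, -49.9, 91.3]
ee_rot: [0.0, 0.826, 0.564, -0.0]
force: [-1.7, -0.8, 4.5]
grip_width: -0.0
```

The force of 4.5 N and the 6 mm sink suggest release≈0.26. Next, forward to touch the bridge.

Call:
{"op": "carry_out", "data": {
  "plan": [
    [0,[2,0,0],[0,0,0]],
    [0,[2,0,0],[0,0,0]],
    [0,[2,0,0],[0,0,0]],
    [0,[0,0,0],[0,0,0]],
    [0,[0,0,0],[0,0,0]]
  ]
}}

```text
time_s: 5.47
eef_pos: [584.5, -44.6, 91.7]
ee_rot: [0.001, 0.826, 0.564, 0.0]
force: [-1.1, -2.9, 6.0]
grip_width: 0.002
```

Call:
{"op": "carry_out", "data": {
  "plan": [
    [0,[3,0,0],[0,0,0]],
    [0,[3,0,0],[0,0,0]],
    [0,[3,0,0],[0,0,0]],
    [0,[3,0,0],[0,0,0]],
    [0,[0,0,0],[0,0,0]],
    [0,[0,0,0],[0,0,0]]
  ]
}}

```text
time_s: 5.97
eef_pos: [588.9, -33.3, 91.6]
ee_rot: [0.001, 0.826, 0.564, 0.0]
force: [-0.7, -3.1, 5.2]
grip_width: -0.002
```

```bash
python3 - <<'E'
from h import *
np.set_printoptions(precision=2,suppress=True)
s=ctrl.sense(); print(s['force'],s['eef_pos']); c=cap('wrist','wrist3')
E
```

```text
[-0.66 -3.09  5.23] [588.87 -33.29  91.64]
```

View pics/wrist3.png

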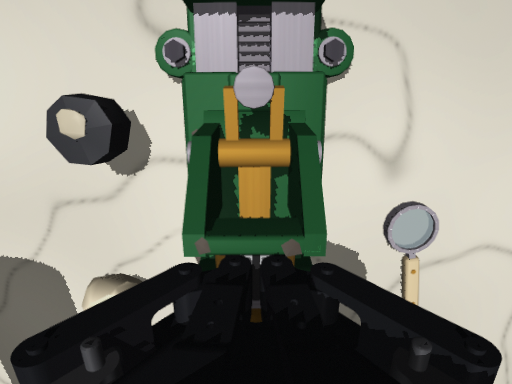

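The bridge is now against the fingers. The carriage end (v≈72) has closed on the lug bolts (v≈50) by about 12 mm, so the jaw is sliding with the lever down. I'll keep pushing.

Call:
{"op": "carry_out", "data": {
  "plan": [
    [0,[3,0,0],[0,0,0]],
    [0,[3,0,0],[0,0,0]],
    [0,[3,0,0],[0,0,0]],
    [0,[3,0,0],[0,0,0]],
    [0,[3,0,0],[0,0,0]],
    [0,[3,0,0],[0,0,0]],
    [0,[3,0,0],[0,0,0]],
    [0,[3,0,0],[0,0,0]],
    [0,[3,0,0],[0,0,0]],
    [0,[3,0,0],[0,0,0]],
    [0,[3,0,0],[0,0,0]]
  ]
}}

```text
time_s: 6.93
eef_pos: [600.6, -2.9, 91.7]
ee_rot: [0.001, 0.826, 0.564, -0.0]
force: [-3.3, -4.6, 6.0]
grip_width: 0.0
```

Call:
{"op": "carry_out", "data": {
  "plan": [
    [0,[2,0,0],[0,0,0]],
    [0,[2,0,0],[0,0,0]],
    [0,[0,0,0],[0,0,0]]
  ]
}}

```text
time_s: 7.18
eef_pos: [602.1, 1.1, 91.6]
ee_rot: [0.001, 0.826, 0.564, -0.0]
force: [-1.9, -3.1, 5.0]
grip_width: 0.0
```

Call:
{"op": "carry_out", "data": {
  "plan": [
    [0,[2,0,0],[0,0,0]],
    [0,[0,0,0],[0,0,0]]
  ]
}}

```text
time_s: 7.35
eef_pos: [602.8, 2.9, 91.7]
ee_rot: [0.001, 0.826, 0.564, -0.0]
force: [-2.8, -2.9, 6.3]
grip_width: -0.002
```

Call:
{"op": "carry_out", "data": {
  "plan": [
    [0,[2,0,0],[0,0,0]],
    [0,[0,0,0],[0,0,0]]
  ]
}}

```text
time_s: 7.52
eef_pos: [603.5, 4.6, 91.6]
ee_rot: [0.001, 0.826, 0.564, -0.0]
force: [-3.7, -5.9, 7.1]
grip_width: 0.004
```

Call:
{"op": "carry_out", "data": {
  "plan": [
    [0,[1.5,0,0],[0,0,0]],
    [0,[0,0,0],[0,0,0]]
  ]
}}

```text
time_s: 7.68
eef_pos: [603.5, 4.6, 91.6]
ee_rot: [0.001, 0.826, 0.564, -0.002]
force: [-8.0, -11.2, 8.0]
grip_width: 0.001
```

Call:
{"op": "carry_out", "data": {
  "plan": [
    [0,[1.5,0,0],[0,0,0]],
    [0,[0,0,0],[0,0,0]]
  ]
}}

```text
time_s: 7.85
eef_pos: [603.4, 4.7, 91.7]
ee_rot: [0.001, 0.826, 0.564, -0.003]
force: [-12.0, -18.9, 10.2]
grip_width: -0.0
```

```bash
python3 - <<'E'
from h import *
np.set_printoptions(precision=2,suppress=True)
s=ctrl.sense(); print(s['force'],s['eef_pos']); c=cap('wrist','wrist4')
cap('scene','scene4');cc=load('scene4');cv2.imwrite('pics/sc4_crop.png',cv2.resize(cc['color'][150:285,165:305],None,fx=4.4,fy=4.4,interpolation=cv2.INTER_CUBIC))
E
```

```text
[-11.96 -18.94  10.22] [603.45   4.65  91.67]
```

View pics/wrist4.png

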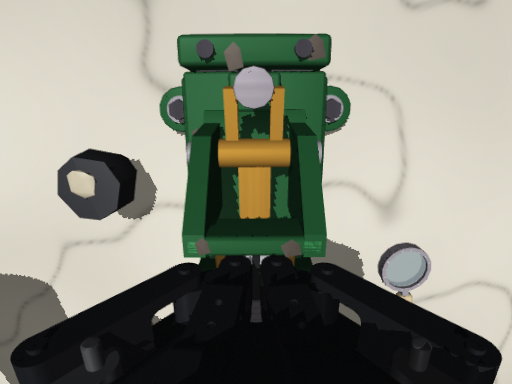

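View pics/sc4_crop.png

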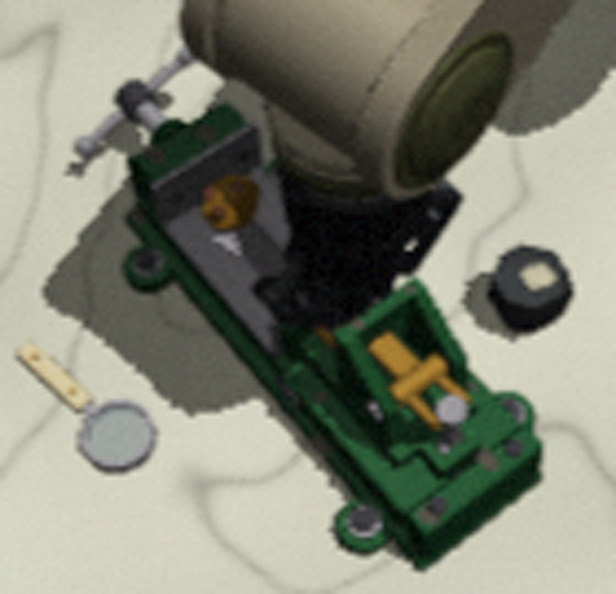

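Both views show the carriage against the end-stop bar (wrist v≈70). The TCP has stalled at 22 N of push with the lever still down, and the nugget is in place at (230,200) in the crop. I'll take the push off a little, then lift straight up.

Call:
{"op": "carry_out", "data": {
  "plan": [
    [0,[-2,0,0],[0,0,0]],
    [0,[0,0,-3],[0,0,0]],
    [0,[0,0,-4],[0,0,0]],
    [0,[-1,0,-6],[0,0,0]],
    [0,[-1,0,-10],[0,0,0]],
    [0,[0,0,-20],[0,0,0]],
    [0,[0,0,-25],[0,0,0]],
    [0,[0,0,-30],[0,0,0]],
    [0,[-20,0,-30],[0,0,0]],
    [0,[-30,0,-15],[0,0,0]],
    [0,[-25,0,0],[0,0,0]],
    [0,[0,0,0],[0,0,0]],
    [0,[0,0,0],[0,0,0]],
    [0,[0,0,0],[0,0,0]]
  ]
}}

```text
time_s: 9.12
eef_pos: [575.9, -64.9, 234.2]
ee_rot: [-0.0, 0.826, 0.564, 0.0]
force: [1.0, 0.4, -0.9]
grip_width: 0.004
```

```bash
python3 - <<'E'
from h import *
np.set_printoptions(precision=1,suppress=True)
s=ctrl.sense(); print(s['time_s'],s['force'],s['eef_pos']); c=cap('wrist','wrist5');M=wristM(s,c);np.save('pics/w5M.npy',M)
P=cloud(load('wrist5'),M);q=s['ee_rot'];R=Rn.from_quat([q[1],q[2],q[3],q[0]]).as_matrix();T=(P-s['eef_pos'])@R
hsv=cv2.cvtColor(c['color'],cv2.COLOR_BGR2HSV);br=cv2.inRange(hsv,(12,110,60),(28,255,255))>0
Z=P[...,2]
# vise frame along-bar coordinate (world) 
xv=np.array([np.cos(np.radians(68.7)),np.sin(np.radians(68.7))]);
A=P[...,:2]@xv
print('endbar centre A',np.array([640,98.5])@xv,'start bridge A',np.array([590.6,-25.7])@xv)
m=(Z>124)&(Z<138)&(abs(T[...,1]+3)<32); w=P[m]; r=cv2.minAreaRect(w[:,:2].astype(np.float32)); print('bridge',len(w),r,np.array(r[0])@xv)
for lo,hi in((40,82),(90,118)):
    m=br&(Z>lo)&(Z<hi)
    n,l,st,ce=cv2.connectedComponentsWithStats(m.astype(np.uint8))
    for i in range(1,n):
        if st[i,4]>60: k=P[l==i]; print(st[i],k.mean(0),cv2.minAreaRect(k[:,:2].astype(np.float32)))
        if st[i,4]>60 and lo==90:
            k=P[l==i]; a=A[l==i]; print('  slope',np.polyfit(a,k[:,2],1), a.min(),a.max())
E
```

```text
9.1167 [ 1.   0.4 -0.9] [575.9 -64.9 234.2]
endbar centre A 324.25237341988276 start bridge A 190.5917121683924
bridge 1016 ((610.2015380859375, 23.74200439453125), (18.29859161376953, 57.631038665771484), 68.95793914794922) 243.77667676590306
[238 211  32  20 287] [ 550.2 -117.7   58.6] ((549.9349365234375, -119.18693542480469), (37.993682861328125, 16.11313819885254), 1.1698228120803833)
[ 237   10   38   66 1320] [620.2  49.8  98.6] ((620.9649047851562, 52.163978576660156), (55.60524368286133, 33.38165283203125), 68.92403411865234)
  slope [ -0.1 120.8] 246.37646219766933 302.00626657906935
[ 231   89   50   42 1450] [599.2  -4.  102.8] ((599.6536254882812, -2.4082107543945312), (37.283939361572266, 45.64789581298828), 68.62022399902344)
  slope [ -0.1 123.3] 196.92545612061224 234.21356528918284
```

View pics/wrist5.png

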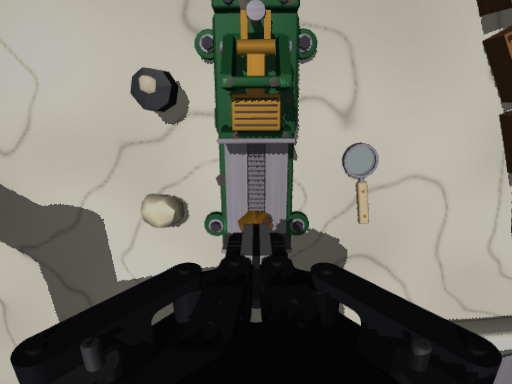

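The pad is back up (mean z 102.8, sloping about −0.1 rad, so release≈0). The bridge has moved 53 mm, as predicted. The fingers partly hide the nugget in the wrist view at (255,220), so I'll compare the fixed cameras before and after.

Call:
{"op": "carry_out", "data": {
  "plan": [
    [0,[0,30,-5],[0,0,0]],
    [0,[0,35,-5],[0,0,0]],
    [0,[0,35,0],[0,0,0]],
    [0,[0,35,0],[0,0,0]],
    [0,[0,0,0],[0,0,0]],
    [0,[0,0,0],[0,0,0]],
    [0,[0,0,0],[0,0,0]]
  ]
}}

```text
time_s: 9.75
eef_pos: [701.3, -113.5, 243.6]
ee_rot: [-0.001, 0.825, 0.565, -0.0]
force: [-0.0, 0.4, 0.1]
grip_width: 0.003
```

```bash
python3 - <<'E'
from h import *
np.set_printoptions(precision=1,suppress=True)
s=ctrl.sense(); print(s['time_s'],s['force'],s['eef_pos'],s['dq'])
c=cap('wrist','wrist6');M=wristM(s,c)
for f,Mm in(('wrist1',np.load('pics/w1M.npy')),('wrist6',M)):
    k=load(f);P=cloud(k,Mm);hsv=cv2.cvtColor(k['color'],cv2.COLOR_BGR2HSV);br=cv2.inRange(hsv,(10,100,40),(28,255,255))>0
    m=br&(P[...,2]>58)&(P[...,2]<80)&(np.hypot(P[...,0]-550,P[...,1]+123)<45); print(f,m.sum(),P[m].mean(0) if m.any() else None)
for n in('scene','top'):
    k=cap(n,n+'6')
    for f in(n+'0',n+'6'):
        k=load(f);P=cloud(k);hsv=cv2.cvtColor(k['color'],cv2.COLOR_BGR2HSV);br=cv2.inRange(hsv,(10,100,40),(28,255,255))>0
        m=br&(P[...,2]>58)&(P[...,2]<80)&(np.hypot(P[...,0]-545,P[...,1]+123)<35); print(f,m.sum(),P[m].mean(0) if m.any() else None)
k=load('top6');cv2.imwrite('pics/top6c.png',cv2.resize(k['color'][140:240,200:330],None,fx=6,fy=6,interpolation=cv2.INTER_CUBIC))
k=load('scene6');cv2.imwrite('pics/sc6c.png',cv2.resize(k['color'][150:285,165:305],None,fx=4.4,fy=4.4,interpolation=cv2.INTER_CUBIC))
E
```

```text
9.75 [-0.   0.4  0.1] [ 701.3 -113.5  243.6] [-0. -0.  0.  0. -0. -0.]
wrist1 452 [ 549.6 -125.9   66.2]
wrist6 373 [ 553.3 -125.9   65.8]
scene0 76 [ 554.  -123.    65.4]
scene6 76 [ 553.8 -123.2   65.1]
top0 55 [ 547.4 -127.4   67.4]
top6 55 [ 547.9 -127.9   66.3]
```

View pics/wrist6.png

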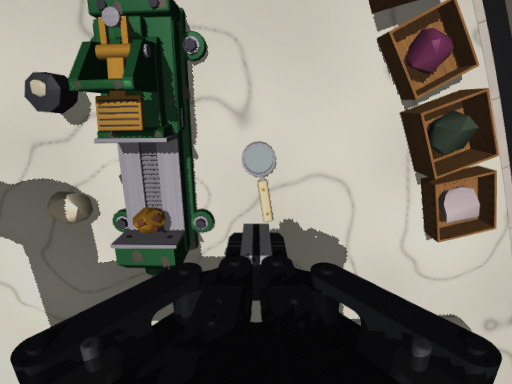

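View pics/sc6c.png

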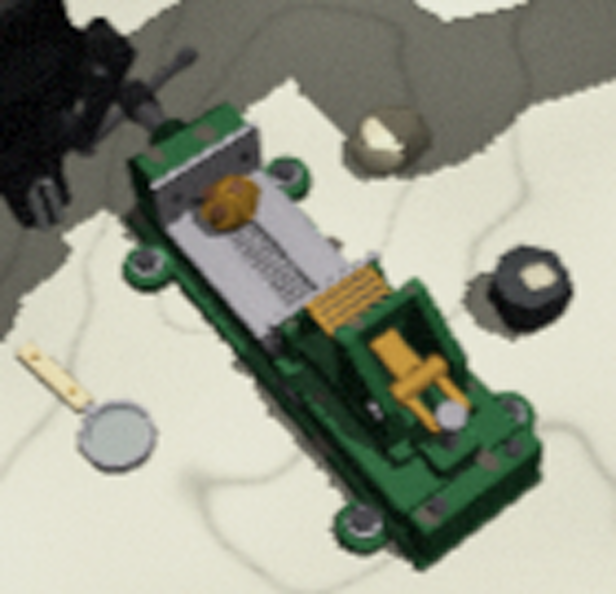

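The jaw is against the end stop and the lever is up. The nugget at (230,200) in the scene crop is unmoved, and so are the flint, chalk and loupe. The arm is clear, so I'm handing in.

```bash
python3 -c "
from rig import ctrl
print(ctrl.finish_job())"
```

```text
the job is handed in; nothing more can be done
None
```

The vise is fully open, the lever has sprung up, and I handed the job in at about 9.9 s of the 32 s allowed; no verdict was reported. I pressed the brass pad with the shut fingertips (about 5 N, lever at roughly 0.26 rad), pushed the jaw by the bridge until it stopped, then lifted off.

**Last checks:**
- **Jaw:** the push stalled at about 22 N, and the images show the carriage against the end-stop bar. The bridge moved 53 mm, which matches the travel I estimated was left (start about 0.027 m).
- **Lever:** after the lift the pad is back to about 103 mm high with its original slope, so release is close to 0.
- **Nugget:** the two fixed cameras put it within about 1.2 mm of its starting place. The wrist camera differs by 3.7 mm, probably because it looked from another angle.
- **Everything else:** the flint, chalk and loupe look unmoved in the images. I did not measure the streak plate or hammer again, but the arm touched nothing near them. At hand-in the arm stood clear with almost no force on the tool.

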